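# Press a sample-vial cap home with the toggle clamp

### The arm

A 6-joint arm with a two-finger parallel gripper is mounted at the origin on the work surface. World frame = base frame: x ahead of the robot, y to its left, z up, the work surface at z = 0. Lengths are in m, angles in rad, forces in N, time in s.
With the tool pointing down it reaches from about 0.325 to 0.9 m from the base axis. Payload 6.1 kg.
Tool frame: the origin (TCP) lies midway between the tips of the shut fingers; the grasp point (between the pads) lies 19 mm behind it; z points along the fingers, y is the line along which they close (so a half turn about z gives the same grasp; the last joint's range is limited). The gripper opens to 85 mm and grips with 20 to 120 N. Pads are 22 mm wide; open, the fingers measure 114 mm over their backs; the gripper's body (76 mm by 85 mm) begins 54 mm behind the grasp point. The pads swing forward as they close: fully open they stand 13 mm farther back than shut.
Start: joints at [-1.392, 0.22, 1.526, -0, 1.395, -0.126], TCP at [0.188, -0.596, 0.231] pointing down, gripper open.
Joint ranges: [-2.98, 2.98], [-0.91, 2.08], [0.09, 2.57], [-1.24, 4.39], [0.2, 2.65], [-2.68, 2.68]. Speed limits (rad/s): [2.57, 2.57, 3.01, 3.14, 3.14, 3.14].

### API

Orientations are given as [roll, pitch, yaw] about the fixed x, y, z axes, in that order (R = Rz(yaw) Ry(pitch) Rx(roll)).
In Python, from plant import movep, move_l, set_joints, gripper_to, hold, inverse_kinematics, observe, get_image, get_calibration, Unreachable, job_done gives the robot as it stands. Calls block until the motion is done:
- movep(position, orientation): joint-space move of the TCP to a pose.
- move_l(position, feed=0.15, rotation=None, max_force=None): straight line of the TCP; rotation=None keeps the orientation; feed is the mean speed in m/s. With max_force (N) it stops when the force on the tool has changed by that much, and returns True; else False.
- set_joints(angles): joint-space move.
- gripper_to(opening, f_grip=None): finger opening in m; f_grip is the grip in N (None keeps the last); returns when the fingers have stopped.
- hold(seconds).
- inverse_kinematics(position, orientation): joint angles nearest the present ones, or None.
- observe(): the state.
- get_image(name): name is "side" or "top"; returns (picture, depth): 480x640x3 uint8, red, green, blue; 480x640 float32, m along the optical axis (not along the pixel's ray), 0 where there is no reading.
- get_calibration(name): a dict with "intrinsics" (3x3 intrinsics, pixels), "world_from_camera" (4x4, takes a point from camera to world coordinates). Camera axes: x right, y down, z forward; pixel columns grow to the right and rows downward; lengths in m; the calibration is good to about 2 mm. A picture is of the moment at which its call begins. get_calibration takes no time and is no camera call.
A pose or a line that the arm cannot do raises Unreachable and nothing moves.
- job_done(): hands the job in; it is judged then, once.
The state is a dict: "time_s": time; "q": joint angles; "joint_velocities": joint speeds; "joint_torque": joint torques, N m; "eef_pos": TCP position; "tcp_rot": TCP orientation; "ft_force": force on the tool from outside, world axes, zero at the start; "torque": the same for the moment, N m; "opening": finger opening in m; "grasp_force": force on a finger pad.
Only numpy, scipy, OpenCV 4.12 (cv2) and the standard library are available. Lean on these libraries where they do the work, as an engineer would, in place of code of your own. Each camera call takes 0.05 s, during which the arm holds its last target. There are 200 camera calls.

### The job

One milk-sample vial on the blue turret still has its cap standing proud, with its red ring showing: turn the turret (the black post is its handle) until that vial has clicked into place under the toggle clamp. Swing the clamp's red knob over until the clamp snaps shut and has pressed the cap fully home, take the gripper off and leave the clamp locked on its own for two seconds, then swing it back fully open and let go. Tilt the gripper in under the lamp bar without touching the lamp, work the knob gently instead of forcing it against its stops, do not touch the cap itself with the gripper, and leave everything else on the bench alone.

Things in the scene. Friction and masses are not known exactly. Their poses are not given: they have to be found in the camera images.
- press: Capping press, aluminium base plate 12 mm thick, x -105..145, y -285..115 mm in its own frame. Origin on the table at the turret's axis, z up, -x side towards the robot. Clamping station at x 65, y 0; clamp pedestal 34 x 40 mm, 132 mm tall at x 65, y -109; small black box 50 x 35 mm, 45 mm tall at x -70, y -200 mm.
- turret (a joint): Angle of the blue turret (rad), growing anticlockwise from above. Disc of radius 88 mm, top at 30 mm, vials at radius 65 mm. Spring detents at 0, 1.047 and 2.094, stops 0.12 beyond. It starts at or between the first two. At 2.094 the vial with the proud cap is under the clamp. A hump takes about 3 N at the post.
- post (a point): Point 75 mm above the table on the axis of the turret's black post (22 mm diameter grip from 52 to 86 mm above the table), 65 mm from the turret's axis; turn the turret by it. In the press frame it stands at angle 120 deg + turret angle from +x: (-32, 56), (-65, 0) and (-32, -56) mm at the three detents.
- cap_slide (a joint): How far the raised cap has been pressed down (m): 0 to 0.001 at the start, 0.008 fully home. It takes about 5 N and stays where it is left.
- blue_cap: The proud blue cap, 33 mm diameter, 18 mm tall, on its white vial (30 mm diameter), carried by the turret; a red ring shows under it until it is home. Origin in the vial's axis 79 mm below the cap's underside, z up. The two other vials on the turret are already capped: their cap tops are 97 mm above the table.
- cap_top (a point): Centre of the top of the proud cap: 105 mm above the table when raised, 97 mm when home.
- clamp_handle (a joint): Toggle clamp handle (rad): 0 fully open (leans 40 deg from upright to the press's -y), 1.05 closed and locked (20 deg past upright to +y). It swings in the press's y-z plane, resists (up to 9 N at the knob) until roughly 0.8, then snaps shut and stays; reopening takes about 12 N at first. Stops at both ends.
- clamp_pivot (a point): Hinge of the handle and clamp arm, in the press frame at x = 65, y = -105, z = 118 mm; the hinge axis is the press's x axis.
- knob_centre (a point): Centre of the red ball knob, 32 mm diameter, 115 mm from clamp_pivot. In the press frame at (65, -105 - 115 sin a, 118 + 115 cos a) mm, a = 0.70 - handle angle: (65, -179, 206) open, (65, -66, 226) closed. Below it the handle is a steel bar 8 x 12 mm, the 12 mm along the swing.
- knob: The red ball knob as a body; origin at clamp_pivot, z along the handle to the knob. Do not force it: the fingers may load it with at most 60 N, pinch included.
- pad (a point): Lowest point of the black rubber pad at the end of the red clamp arm (105 mm from the pivot). The arm is geared to the handle: 70 deg up when open, level over the station when closed, and comes down on the cap in the last part of the handle's swing.
- lamp: White lamp bar straight above the knob's path: press frame x 56..82, y -250..80 mm, 328 to 350 mm above the table, on 12 mm posts at x 125, y -255 and 85 mm. Origin as the press's. A vertical gripper on the knob hits it; one tilted back towards the press's -x by 35 to 45 deg clears it.
- spare_vial: Bystander: loose capped vial, 33 mm diameter, 67 mm tall, standing beside the turret. Origin under its centre.
- spare_cap: Bystander: loose blue cap, 33 mm diameter, 16 mm tall. Origin under its centre.
- carton: Bystander: white and blue carton, 160 x 90 x 100 mm. Origin under its centre.
- dip_bottle: Bystander: white bottle, 64 mm diameter, 170 mm tall. Origin under its centre.
- steel_bowl: Bystander: steel bowl, 110 mm diameter, 45 mm tall. Origin under its centre.
- amber_jar: Bystander: amber jar, 54 mm diameter, 80 mm tall. Origin under its centre.
- screwdriver: Bystander: screwdriver with a yellow handle, lying on the table.

How it is judged:
On the way, in this order (a step that is already met when the one before it is completed fails the run):
1. the turret has clicked round: the vial with the proud cap stands in its detent under the open clamp (value of joint turret between 1.99 and 2.2 rad and value of joint clamp_handle below 0.2 rad and value of joint cap_slide below 0.004 m), for 0.3 s.
2. the clamp is locked over centre on that cap, the cap is fully home, and the gripper is off the press for the dwell (value of joint clamp_handle above 0.97 rad and value of joint cap_slide above 0.0065 m and contact force between each of the arm, the fingers and press below 0.5 N), for 1.5 s.
At the end, for the whole second after the job is handed in: The turret rests in its last detent (within 0.1 rad), the cap is home (within 1.5 mm), the clamp is fully open (within 0.12 rad) and still. On the way the clamp was locked on the cap with the gripper off for at least 1.5 s (value of joint clamp_handle below 0.12 rad and value of joint cap_slide above 0.0065 m and value of joint turret between 1.99 and 2.2 rad and angular speed of knob below 0.1 rad/s); the robot touches nothing.
It fails at once if the lamp is touched (more than 2 N) (contact force between any of the arm, the fingers and lamp above 2 N).
It fails at once if the knob is forced (more than 60 N from the fingers) (contact force between the fingers and knob above 60 N).
It fails at once if the gripper touches the proud cap (more than 2 N) (contact force between the fingers and blue_cap above 2 N).
It fails at once if a bystander is moved by more than 30 mm (distance of any of spare_vial, spare_cap, carton, dip_bottle, steel_bowl, amber_jar, screwdriver from where it was at the start of the episode above 0.03 m).
It also fails if it takes over 72 s, if anything falls off the work surface, if the arm or the gripper's body presses on something with over 40 N, if the wrist force passes 120 N, or if a joint passes its speed limit or range.

## Working session

There is one attempt and no reset: what is moved stays moved. The work goes in short steps, each a Python script; the robot and the scene stay as the last script left them, time stands still between calls to the robot, and variables do not carry over. Pictures are saved under pics/ and viewed, at most 10 in all, crops included, and the job is handed in when it is done.

```bash
ls; mkdir -p pics
python3 - <<'E'
from plant import *
import cv2,numpy as np
for n in("top","side"):
    im,d=get_image(n);cv2.imwrite(f"pics/{n}0.png",im[:,:,::-1]);np.save(f"pics/{n}0.npy",d)
    c=get_calibration(n);print(n,np.array(c["intrinsics"]).round(1).tolist(),np.array(c["world_from_camera"]).round(4).tolist())
o=observe();print(o["time_s"],o["eef_pos"],o["tcp_rot"],o["opening"])
E
```

```text
pics
top [[503.2, 0.0, 317.8], [0.0, 503.2, 237.3], [0.0, 0.0, 1.0]] [[0.0153, -0.9852, 0.171, 0.3438], [-0.9999, -0.0147, 0.005, -0.0251], [-0.0024, -0.171, -0.9853, 1.3778], [0.0, 0.0, 0.0, 1.0]]
side [[510.1, 0.0, 330.1], [0.0, 510.1, 232.8], [0.0, 0.0, 1.0]] [[-0.7841, -0.3048, 0.5407, -0.0869], [-0.6206, 0.3797, -0.686, 0.7716], [0.0038, -0.8735, -0.4869, 0.709], [0.0, 0.0, 0.0, 1.0]]
0.1 [ 0.18747635 -0.59566557  0.23031166] [-3.13988639e+00 -2.35134020e-04  3.04772445e-01] 0.08518347107687356
```

View pics/top0.png

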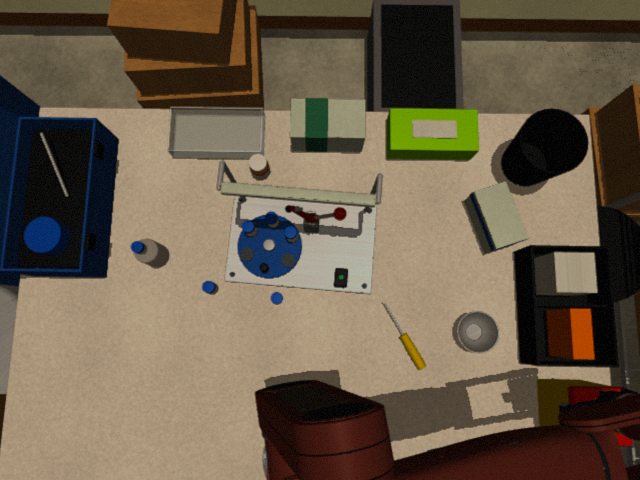

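View pics/side0.png

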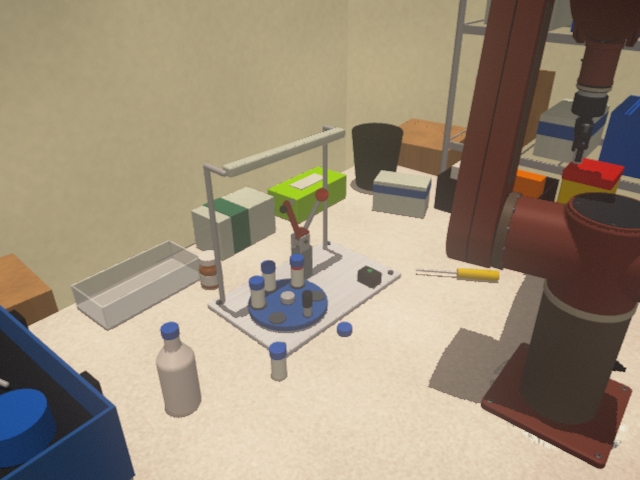

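The top view shows the press at about cols 227-377, rows 165-293: turret hub at (269,245), post near (264,267), knob at (340,214), lamp bar from (222,188) to (380,199). The side view shows the proud cap near (297,262) and the post at (307,300). I'll enlarge both next.

Run:
```python
import cv2
a=cv2.imread("pics/top0.png")[155:305,210:400];cv2.imwrite("pics/c1.png",cv2.resize(a,None,fx=4,fy=4,interpolation=cv2.INTER_CUBIC)*1)
a=cv2.imread("pics/side0.png")[180:350,200:400];cv2.imwrite("pics/c2.png",cv2.resize(a,None,fx=3.5,fy=3.5,interpolation=cv2.INTER_CUBIC))
```

```text
(no output)
```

View pics/c1.png

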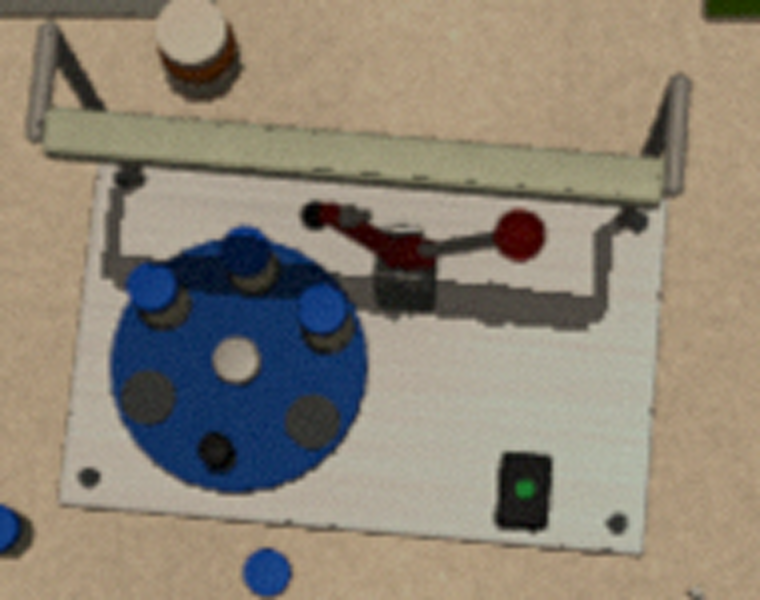

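View pics/c2.png

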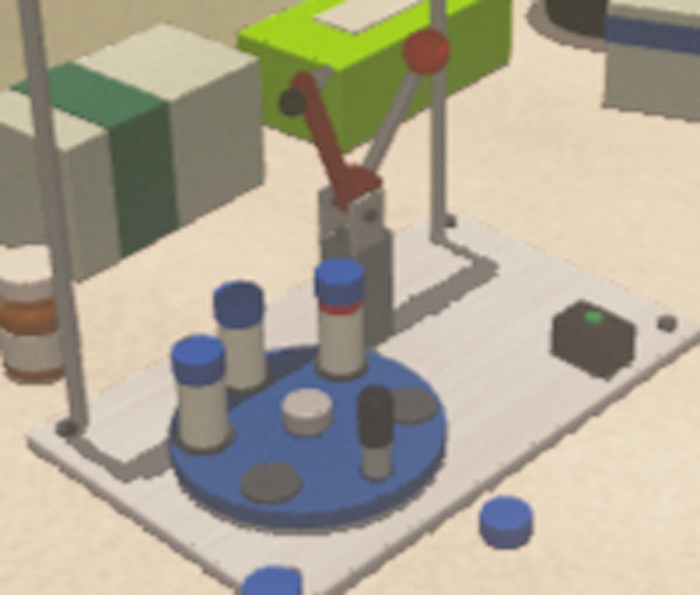

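The crops show the turret near its middle detent, with the post at (217,453) in c1. The proud cap with its red ring is the one nearest the pedestal, at (322,307) in c1. The knob is at (519,236) and the plate corners at (62,503) and (641,552). Next I fit the press pose.

```bash
cat > h.py <<'E'
from plant import *
import numpy as np,cv2
from scipy.optimize import least_squares
from scipy.spatial.transform import Rotation as Ro
def ray(n,u,v,z):
    c=get_calibration(n);K=np.array(c["intrinsics"]);T=np.array(c["world_from_camera"])
    d=T[:3,:3]@np.linalg.solve(K,[u,v,1]);return T[:3,3]+d*(z-T[2,3])/d[2]
def proj(n,p):
    c=get_calibration(n);K=np.array(c["intrinsics"]);T=np.array(c["world_from_camera"])
    q=K@(T[:3,:3].T@(np.asarray(p)-T[:3,3]));return q[:2]/q[2]
def W(pose,p):
    x,y,a=pose;c,s=np.cos(a),np.sin(a)
    return np.array([x+c*p[0]-s*p[1],y+s*p[0]+c*p[1],p[2]])
E
python3 - <<'E'
from h import *
# crop pts (top /4 + (210,155)) ; (side /3.5 +(200,180))
T=lambda u,v:(("top"),(210+(u+.5)/4-.5,155+(v+.5)/4-.5)); S=lambda u,v:("side",(200+(u+.5)/3.5-.5,180+(v+.5)/3.5-.5))
t0=np.pi/3
O=[(T(62,503),[-.105,.115,.012]),(T(641,552),[-.105,-.285,.012]),(T(519,236),[.065,-.179,.206]),
(S(427,52),[.065,-.179,.206]),(T(46,133),[.069,.080,.35]),(T(662,182),[.069,-.250,.35]),(T(217,449),'post'),
(T(523,457),None),(T(240,365),[0,0,.030]),(S(33,440),[.145,.115,.012])]
O=[o for o in O if o[1] is not None]
def pt(p,o):
    if o[1]=='post':
        a=2*np.pi/3+p[3];return [.065*np.cos(a),.065*np.sin(a),.086]
    return o[1]
f=lambda p:np.concatenate([proj(o[0][0],W(p[:3],pt(p,o)))-o[0][1] for o in O])
r=least_squares(f,[.5,.1,0,t0],loss='soft_l1');print(r.x);print(r.fun.reshape(-1,2).round(1) if r.fun.size==2*len(O) else f(r.x).reshape(-1,2).round(1))
p=r.x[:3]
np.save("pose.npy",r.x)
for n in("post",):print(W(p,pt(r.x,((0,0),'post'))))
print("knob",W(p,[.065,-.179,.206]),ray("top",*O[2][0][1],.206))
im=cv2.imread("pics/top0.png");hsv=cv2.cvtColor(im,cv2.COLOR_BGR2HSV)
d=np.load("pics/top0.npy");u,v=map(int,O[2][0][1]);print("knob depth",d[v,u])
c=np.array(get_calibration("top")["world_from_camera"]);K=np.array(get_calibration("top")["intrinsics"])
print(c[:3,:3]@(d[v,u]*np.linalg.solve(K,[u,v,1]))+c[:3,3])
for q in(.0,.3): print(inverse_kinematics(W(p,[-.065,0,.06]),[np.pi,0,q]))
E
```

```text
[ 0.55157249  0.11230512 -0.06619464  1.00252313]
[[-0.9  1.4]
 [ 1.4  1.2]
 [ 0.4  0.2]
 [-0.7 -0.6]
 [-0.9 -0.4]
 [ 1.3 -0.3]
 [-0.1  0.6]
 [-0.1  0.2]
 [-2.9 -2.6]]
[0.48697157 0.11949686 0.086     ]
knob [ 0.60458995 -0.07060237  0.206     ] [ 0.60514669 -0.06968034  0.206     ]
knob depth 1.1830922
[ 0.60311074 -0.06818512  0.22181333]
[ 7.74433045e-02  1.23738763e-01  1.98506443e+00 -4.44089210e-16
  1.03278946e+00  1.64823963e+00]
[ 7.74433045e-02  1.23738763e-01  1.98506443e+00 -4.44089210e-16
  1.03278946e+00  1.34823963e+00]
```

```bash
cat >> h.py <<'E'
P=np.load("pose.npy");pose=P[:3]
def rpy(z,y):  # press-frame tool z and closing axis -> world rpy
    z=np.array(z)/np.linalg.norm(z);y=np.array(y);R=np.c_[np.cross(y,z),y,z]
    return (Ro.from_euler('z',pose[2])*Ro.from_matrix(R)).as_euler('xyz')
TI=np.radians(20)
def post(t,s,back=0.,ahead=.019):
    a=2*np.pi/3+t;r=np.array([np.cos(a),np.sin(a),0]);z=-np.sin(TI)*r-[0,0,np.cos(TI)]
    p=.065*r+[0,0,.069]+(ahead-back)*z
    return W(pose,p),rpy(z,s*np.array([-np.sin(a),np.cos(a),0]))
TK=np.radians(45);zk=np.array([np.sin(TK),0,-np.cos(TK)])
def knob(h,s,back=0.,ahead=.015):
    a=.7-h;p=np.array([.065,-.105-.115*np.sin(a),.118+.115*np.cos(a)])+(ahead-back)*zk
    return W(pose,p),rpy(zk,[0,s,0])
E
python3 - <<'E'
from h import *
f=lambda q:None if q is None else np.round(q,2)
for s in(1,-1):
    for t in(P[3],2.094):print(s,t,f(inverse_kinematics(*post(t,s))),f(inverse_kinematics(*post(t,s,.1))))
    for h in(0,1.05):print(s,'k',h,f(inverse_kinematics(*knob(h,s))),f(inverse_kinematics(*knob(h,s,.1))))
print(f(inverse_kinematics([.347,-.237,.3],[np.pi,0,0])))
E
```

```text
1 1.0025231295201187 [ 0.14 -0.06  2.24 -0.14  0.63  1.92] [ 0.16 -0.32  2.26 -0.12  0.88  1.9 ]
1 2.094 [-0.24  0.07  2.11  0.43  0.88  0.09] [-0.32 -0.12  2.09  0.38  1.1   0.12]
1 k 0 [-0.35 -0.24  2.25  0.51  0.42 -2.25] [-0.42 -0.58  2.34  0.4   0.67 -2.15]
1 k 1.05 [-0.05 -0.25  2.22 -0.02  0.39 -1.54] [-0.05 -0.56  2.29 -0.02  0.63 -1.55]
-1 1.0025231295201187 [ 0.14 -0.06  2.24 -0.14  0.63 -1.22] [ 0.16 -0.32  2.26 -0.12  0.88 -1.24]
-1 2.094 None None
-1 k 0 [-0.35 -0.24  2.25  0.51  0.42  0.89] [-0.42 -0.58  2.34  0.4   0.67  0.99]
-1 k 1.05 [-0.05 -0.25  2.22 -0.02  0.39  1.6 ] [-0.05 -0.56  2.29 -0.02  0.63  1.59]
[-0.79 -0.33  1.93 -0.    1.54  0.78]
```

Run:
```python
from h import *
def st(m):
    o=observe();print(m,round(o["time_s"],2),np.round(o["eef_pos"],3),np.round(o["ft_force"],1),round(o["opening"],4),round(float(np.max(o["grasp_force"])),1))
movep([.347,-.237,.3],[np.pi,0,0]);st("via")
gripper_to(.055,20)
t0=P[3]
movep(*post(t0,1,.1));st("pre")
p,r=post(t0,1);print(move_l(p,.1,max_force=12));st("at")
gripper_to(.0,20);st("grip")
for t in np.linspace(t0,2.094,9)[1:]:
    p,r=post(t,1);print(move_l(p,.06,r,max_force=25));st(round(t,2))
im,d=get_image("top");cv2.imwrite("pics/t1.png",cv2.resize(im[155:305,210:400,::-1],None,fx=4,fy=4,interpolation=cv2.INTER_CUBIC))
```

```text
via 1.58 [ 0.347 -0.238  0.3  ] [ 0.2 -0.2  0.3] 0.0853 0.0
pre 3.5 [0.46  0.122 0.146] [-0.1  0.5  0.2] 0.0546 0.0
False
at 4.65 [0.494 0.119 0.052] [-0.2  0.9 -0.4] 0.0554 0.0
grip 5.04 [0.494 0.119 0.052] [-3.3  0.6  6.2] 0.021 21.8
False
1.14 5.42 [0.494 0.111 0.052] [-2.5  2.1  5.3] 0.0212 21.8
False
1.28 5.79 [0.494 0.103 0.052] [-2.   3.7  5.1] 0.0213 21.8
False
1.41 6.16 [0.496 0.095 0.052] [-3.1  3.5  6.9] 0.0216 21.9
False
1.55 6.52 [0.499 0.087 0.052] [-2.7  0.9  7.4] 0.0214 21.8
False
1.68 6.85 [0.503 0.08  0.052] [1.  0.4 6.1] 0.0211 21.7
False
1.82 7.17 [0.508 0.074 0.052] [1.8 2.2 5.8] 0.021 21.8
False
1.96 7.46 [0.514 0.069 0.052] [1.2 1.8 6.4] 0.0216 22.6
False
2.09 7.74 [0.519 0.064 0.052] [0.2 3.7 8. ] 0.0212 23.5
```

View pics/t1.png

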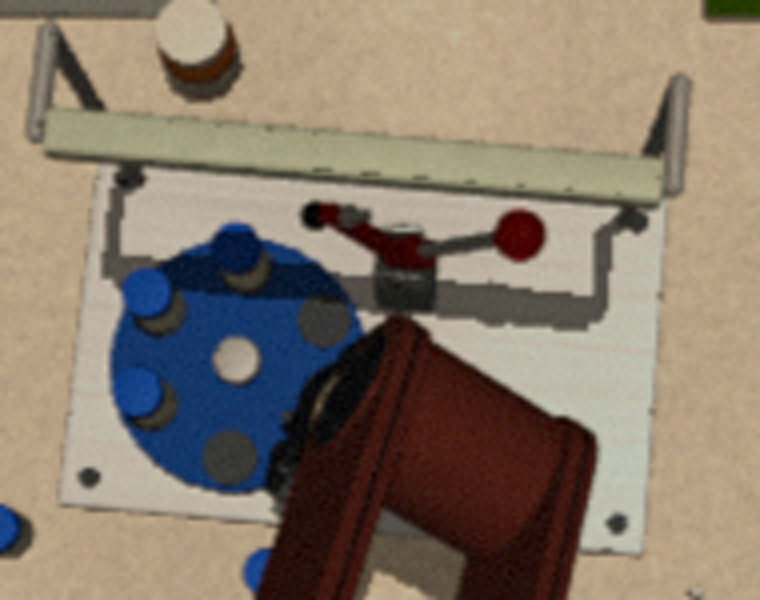

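The view shows the turret advanced one station, with the proud cap at (238,245) under the clamp station. The clamp is still open. Next I release the post, go to the pose in front of the knob, and check.

```bash
cat >> h.py <<'E'
def st(m):
    o=observe();print(m,round(o["time_s"],2),np.round(o["eef_pos"],3),np.round(o["ft_force"],1),round(o["opening"],4),round(float(np.max(o["grasp_force"])),1))
E
python3 - <<'E'
from h import *
gripper_to(.055,20)
p,r=post(2.094,1,.14);move_l(p,.2);st("off")
movep(*knob(0,-1,.1));gripper_to(.062);st("pre")
c=lambda n,p:np.round(proj(n,W(pose,p)),1)
print("cap",c("top",[.065,0,.105]),c("side",[.065,0,.105]),"knob",c("top",[.065,-.179,.206]),c("side",[.065,-.179,.206]))
a,_=get_image("top");b,_=get_image("side")
a=cv2.resize(a[155:305,210:360],(600,600),interpolation=cv2.INTER_CUBIC)[:,:400];b=cv2.resize(b[180:330,240:340],(400,600),interpolation=cv2.INTER_CUBIC)
cv2.imwrite("pics/t2.png",np.hstack([a,b])[:,:,::-1])
E
```

```text
off 9.07 [0.492 0.024 0.182] [ 0.2 -1.  -0.5] 0.0551 0.0
pre 10.16 [ 0.545 -0.067  0.265] [0.7 1.2 0.8] 0.0618 0.0
cap [269.1 216.9] [266.  260.4] knob [339.8 213.9] [321.  193.9]
```

View pics/t2.png

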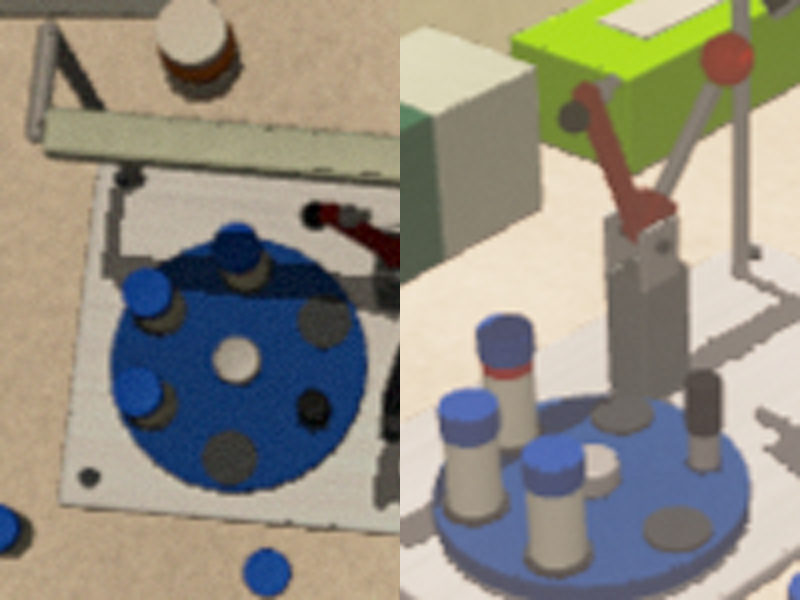

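The top view shows the proud cap at (269.4,216.2), which matches the prediction of (269.1,216.9), so it sits in the detent. Its red ring is visible in the side view. Now I swing the clamp.

Run:
```python
from h import *
p,r=knob(0,-1)
if move_l(p,.08,max_force=10): st("CONTACT");raise SystemExit
st("at");gripper_to(.040,20);st("cage")
for h in np.linspace(0,1.0,11)[1:]:
    p,r=knob(h,-1);k=move_l(p,.06,max_force=25);st(round(h,2))
    if k: print("stopped");break
b,_=get_image("side");cv2.imwrite("pics/t3.png",cv2.resize(b[160:310,220:370],(600,600),interpolation=cv2.INTER_CUBIC)[:,:,::-1])
```

```text
at 11.66 [ 0.615 -0.071  0.196] [-0.   0.5 -0.3] 0.0618 0.0
cage 12.0 [ 0.615 -0.071  0.196] [-0.3  1.1 -0.1] 0.0401 0.5
0.1 12.34 [ 0.616 -0.062  0.203] [-0.5 -1.1  0.9] 0.0401 0.5
0.2 12.68 [ 0.617 -0.053  0.209] [-0.4 -3.7  2.9] 0.0398 2.1
0.3 13.03 [ 0.618 -0.043  0.215] [-0.7 -5.7  2.6] 0.0405 2.8
0.4 13.37 [ 0.619 -0.032  0.219] [-0.4 -6.2  5. ] 0.0396 3.3
0.5 13.71 [ 0.62  -0.022  0.222] [-1.2 -7.9  5. ] 0.0404 3.8
0.6 14.05 [ 0.62  -0.01   0.223] [ 0.3 -6.1  4.2] 0.0402 3.3
0.7 14.39 [0.62  0.002 0.222] [ 0.6 -3.6  3. ] 0.0401 1.9
0.8 14.73 [0.62  0.015 0.22 ] [-0.3 -0.8  1. ] 0.0402 0.1
0.9 15.07 [0.621 0.026 0.219] [-0.2  0.3  1.2] 0.0401 0.0
1.0 15.42 [0.622 0.037 0.217] [-0.2  0.2  0.5] 0.0403 0.0
```

View pics/t3.png

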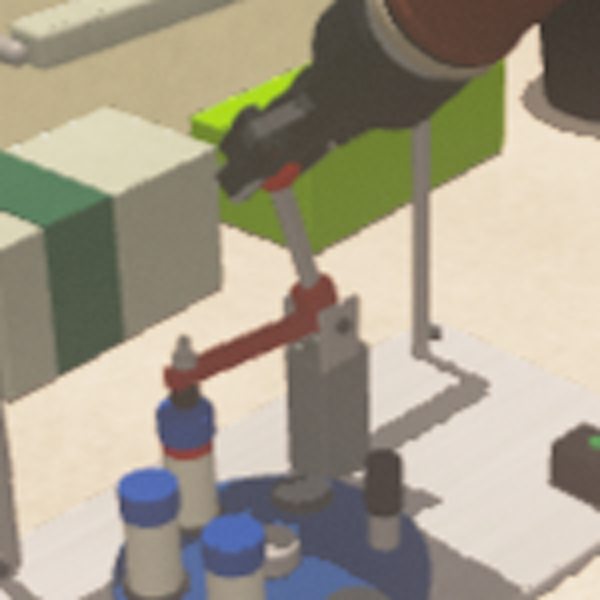

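The side crop shows the pad down on the cap with the red ring still visible at (188,450). The handle is past upright, so it may still be moving. I wait and check by pixel count.

```bash
cat >> h.py <<'E'
def red():
    b,_=get_image("side");h=cv2.cvtColor(b,cv2.COLOR_RGB2HSV)
    m=((h[...,0]<8)|(h[...,0]>172))&(h[...,1]>110)&(h[...,2]>60)
    u,v=proj("side",W(pose,[.065,0,.083])).astype(int)
    s=m[v-6:v+12,u-9:u+10];ys,xs=np.nonzero(s)
    u2,v2=np.array([290,205]);k=m[180:225,260:330];ky,kx=np.nonzero(k)
    print("ring",s.sum(), "rows",(v-6+ys.min(),v-6+ys.max()) if len(ys) else None,"knobpix",len(kx),(260+kx.mean(),180+ky.mean()) if len(kx) else None)
    return b
E
python3 - <<'E'
from h import *
st("a");red();hold(.4);st("b");red()
print([proj("side",knob(h,-1,0,0)[0]).round(1).tolist() for h in(.85,.9,.95,1,1.05)])
b=red();cv2.imwrite("pics/t4.png",cv2.resize(b[160:310,220:370],(600,600),interpolation=cv2.INTER_CUBIC)[:,:,::-1])
E
```

```text
a 15.47 [0.622 0.036 0.217] [0.3 0.6 0.1] 0.0398 0.0
ring 20 rows (np.int64(271), np.int64(274)) knobpix 35 (np.float64(290.0285714285714), np.float64(203.94285714285715))
b 15.92 [0.622 0.036 0.217] [ 0.1  0.7 -0.1] 0.0399 0.0
ring 18 rows (np.int64(272), np.int64(274)) knobpix 39 (np.float64(289.8974358974359), np.float64(203.92307692307693))
[[292.7, 196.1], [290.8, 197.3], [289.0, 198.6], [287.2, 200.1], [285.4, 201.6]]
ring 18 rows (np.int64(272), np.int64(274)) knobpix 38 (np.float64(289.8421052631579), np.float64(204.0263157894737))
```

Run:
```python
from h import *
for h in (1.02,1.04,1.06,1.075,1.09):
    p,r=knob(h,-1);k=move_l(p,.03,max_force=15);st(h);b=red()
    if k: break
cv2.imwrite("pics/t5.png",cv2.resize(b[160:310,220:370],(600,600),interpolation=cv2.INTER_CUBIC)[:,:,::-1])
```

```text
1.02 16.27 [0.622 0.039 0.216] [-0.5  0.6  0.1] 0.0401 0.0
ring 19 rows (np.int64(271), np.int64(274)) knobpix 34 (np.float64(290.11764705882354), np.float64(203.94117647058823))
1.04 16.57 [0.623 0.041 0.216] [ 0.3 -1.2  0.6] 0.04 0.4
ring 16 rows (np.int64(272), np.int64(274)) knobpix 39 (np.float64(289.71794871794873), np.float64(204.2051282051282))
1.06 16.87 [0.623 0.043 0.215] [-0.  -0.4  0.7] 0.0403 0.5
ring 3 rows (np.int64(274), np.int64(274)) knobpix 33 (np.float64(288.8787878787879), np.float64(204.9090909090909))
1.075 17.17 [0.623 0.045 0.214] [-0.1 -1.   0.9] 0.0399 0.3
ring 0 rows None knobpix 33 (np.float64(288.1818181818182), np.float64(205.54545454545456))
1.09 17.47 [0.623 0.046 0.214] [-0.2 -2.4  1.3] 0.0401 0.6
ring 0 rows None knobpix 32 (np.float64(287.9375), np.float64(205.8125))
```

View pics/t5.png

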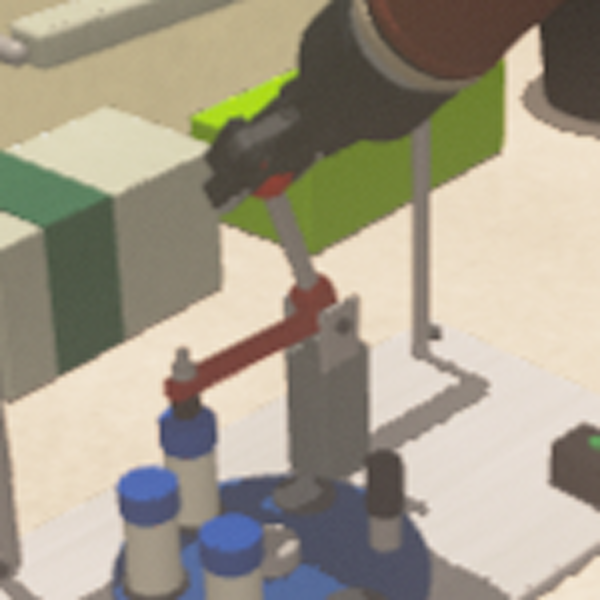

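The red ring is gone and the arm is nearly level. I push gently on to the stop, release, back off and dwell.

Run:
```python
from h import *
for h in (1.10,1.11,1.12,1.13):
    p,r=knob(h,-1);k=move_l(p,.02,max_force=12);st(h)
    f=observe()["ft_force"]
    if k or np.hypot(f[1],f[2])>9: break
gripper_to(.062);st("open");H=h
p,r=knob(H,-1,.11);move_l(p,.15);st("off")
red();hold(2.0);b=red();st("dwell")
print([proj("side",knob(h,-1,0,0)[0]).round(1).tolist() for h in(.9,.95,1,1.05)])
h=cv2.cvtColor(b,cv2.COLOR_RGB2HSV);m=(((h[...,0]<8)|(h[...,0]>172))&(h[...,1]>110)).astype(np.uint8)[185:218,265:310]
n,l,s,c=cv2.connectedComponentsWithStats(m);print(s.tolist(),(c+[265,185]).round(1).tolist())
cv2.imwrite("pics/t6.png",cv2.resize(b[160:310,220:370],(600,600),interpolation=cv2.INTER_CUBIC)[:,:,::-1])
```

```text
1.1 17.77 [0.623 0.046 0.214] [-4.  -4.9  3. ] 0.0401 3.0
1.11 18.02 [0.623 0.047 0.213] [ -3.2 -10.2   3.2] 0.0401 5.5
open 18.36 [0.623 0.049 0.213] [ 0.5 -0.7 -0.1] 0.0622 0.0
off 19.24 [0.545 0.053 0.29 ] [-0.2 -0.5 -0.1] 0.0618 0.0
ring 0 rows None knobpix 131 (np.float64(285.6030534351145), np.float64(202.12213740458014))
ring 0 rows None knobpix 129 (np.float64(285.52713178294573), np.float64(202.15503875968992))
dwell 21.34 [0.545 0.053 0.291] [-0.1  0.2  0.4] 0.0617 0.0
[[290.8, 197.3], [289.0, 198.6], [287.2, 200.1], [285.4, 201.6]]
[[0, 0, 45, 33, 1356], [15, 11, 13, 13, 129]] [[287.1, 200.9], [285.5, 202.2]]
```

View pics/t6.png

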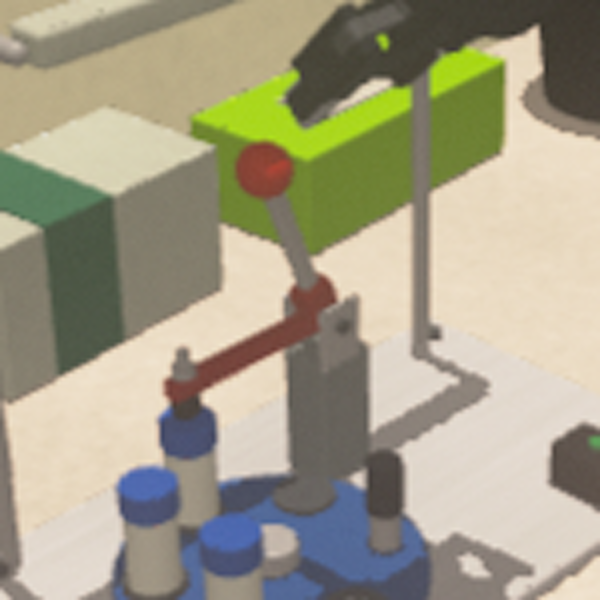

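The knob is at (264,170) in the crop, which matches h = 1.05. The clamp is locked on its own, the cap is home and the gripper is off. Now I reopen it.

Run:
```python
from h import *
p,r=knob(1.05,-1,.11);move_l(p,.1)
p,r=knob(1.05,-1)
if move_l(p,.08,max_force=10): st("CONTACT");raise SystemExit
gripper_to(.040,20);st("cage")
for h in list(np.linspace(1.05,0.05,11)[1:])+[.02,0,-.02,-.035,-.05]:
    p,r=knob(h,-1);k=move_l(p,.06 if h>.03 else .02,max_force=25 if h>.03 else 12);st(round(h,3))
    if k: print("stopped");break
    f=observe()["ft_force"]
    if h<.03 and f[1]>7:break
```

```text
cage 23.46 [0.623 0.042 0.216] [ 0.6  0.1 -0.9] 0.0397 0.0
0.95 23.8 [0.622 0.032 0.219] [-2.7  4.5  2.2] 0.04 2.7
0.85 24.14 [0.622 0.02  0.222] [0.2 3.1 2.4] 0.0403 1.5
0.75 24.48 [0.62  0.008 0.222] [ 0.7  1.1 -0.2] 0.04 0.2
0.65 24.82 [ 0.619 -0.004  0.222] [ 0.4 -3.8 -0.8] 0.0396 1.8
0.55 25.17 [ 0.619 -0.015  0.22 ] [ 0.3 -4.8 -2.6] 0.0398 2.3
0.45 25.51 [ 0.618 -0.026  0.219] [ 1.1 -4.2 -2.6] 0.0399 2.1
0.35 25.85 [ 0.618 -0.037  0.216] [ 0.4 -3.6 -0.9] 0.0401 1.5
0.25 26.19 [ 0.617 -0.047  0.211] [ 0.4 -1.  -1.9] 0.0402 1.0
0.15 26.53 [ 0.616 -0.057  0.205] [-0.3  0.3 -0.5] 0.0404 0.0
0.05 26.88 [ 0.615 -0.067  0.199] [ 0.3 -0.7  0.2] 0.0401 0.0
0.02 27.2 [ 0.615 -0.07   0.197] [ 0.6  0.2 -0.3] 0.0398 0.2
0 27.47 [ 0.615 -0.071  0.196] [-0.8  1.1  1.6] 0.0401 0.9
-0.02 27.73 [ 0.616 -0.072  0.195] [-3.4  7.2  5.9] 0.04 4.8
```

Run:
```python
from h import *
gripper_to(.062);st("open")
p,r=knob(-.02,-1,.13);move_l(p,.15);st("off")
red();a,_=get_image("top");b,_=get_image("side")
def kn(im,x,y):
    h=cv2.cvtColor(im,cv2.COLOR_RGB2HSV);m=(((h[...,0]<8)|(h[...,0]>172))&(h[...,1]>110))[y-9:y+10,x-9:x+10]
    v,u=np.nonzero(m);return len(u),u.mean()+x-9,v.mean()+y-9
s0=cv2.imread("pics/side0.png")[:,:,::-1];t0=cv2.imread("pics/top0.png")[:,:,::-1]
print(kn(s0,321,194),kn(b,321,194),kn(t0,339,214),kn(a,339,214))
c=np.hstack([cv2.resize(x,(400,500),interpolation=cv2.INTER_CUBIC) for x in(a[155:305,220:340],b[180:330,230:350])])
cv2.imwrite("pics/t7.png",c[:,:,::-1])
```

```text
open 28.07 [ 0.615 -0.073  0.193] [ 0.1 -0.1 -0.2] 0.062 0.0
off 29.09 [ 0.523 -0.067  0.285] [-0.4  0.5  1. ] 0.0623 0.0
ring 0 rows None knobpix 193 (np.float64(309.38860103626945), np.float64(202.75647668393782))
(116, np.float64(321.51724137931035), np.float64(194.3793103448276)) (116, np.float64(321.51724137931035), np.float64(194.3793103448276)) (121, np.float64(339.3388429752066), np.float64(213.31404958677686)) (120, np.float64(339.2916666666667), np.float64(213.4))
```

View pics/t7.png

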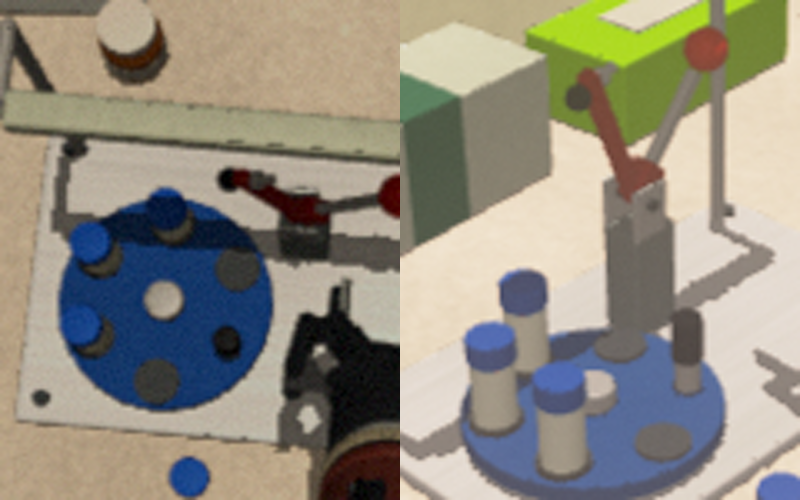

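The clamp is fully open, with the knob at exactly its starting pixels. The cap is home with no red ring, the turret is in its detent and the gripper is clear.

```bash
python3 -c "
from plant import *
print(job_done())"
```

```text
the job is handed in; nothing more can be done
None
```

I finished the task and handed the job in at about 29 s of the 72 s limit: the turret clicked round, the cap was pressed home, the clamp held on its own for over 2 s and was swung fully open again, and the gripper was clear; the judge's verdict was not shown.

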